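# Park the yellow multimeter in the empty charging bay

### The arm

A 6-joint arm with a two-finger parallel gripper is mounted at the origin on the work surface. World frame = base frame: x ahead of the robot, y to its left, z up, the work surface at z = 0. Lengths are in m, angles in rad, forces in N, time in s.
With the tool pointing down it reaches from about 0.35 to 0.775 m from the base axis. Payload 7.3 kg.
Tool frame: the origin (TCP) lies at the very end of the fingers, on their centre line; the grasp point (between the pads) lies 19 mm behind it; z points along the fingers, y is the line along which they close (so a half turn about z gives the same grasp; the last joint's range is limited). The gripper opens to 92 mm and grips with 3 to 60 N. Pads are 19 mm wide; open, the fingers measure 130 mm over their backs; the gripper's body (75 mm by 190 mm) begins 47 mm behind the grasp point.
Start: joints at [1.192, 0.342, 1.524, -0, 1.275, -0.146], TCP at [0.121, 0.511, 0.227] pointing down, gripper open.
Joint ranges: [-2.53, 2.53], [-0.77, 2.02], [0.04, 2.7], [-1, 4.14], [0.28, 2.66], [-3.11, 3.11]. Speed limits (rad/s): [2.57, 2.57, 3.14, 3.14, 3.14, 3.14].

### API

Orientations are given as a unit quaternion [w, x, y, z].
In Python, from cell import move_to, movel, move_joints, gripper_open, clamp, sleep, ik, observe, camera, calibration, PlanningError, sign_off, trace gives the robot as it stands. Calls block until the motion is done:
- move_to(position, orientation): joint-space move of the TCP to a pose.
- movel(position, rate=0.15, rot=None, f_stop=None): straight line of the TCP; rot=None keeps the orientation; rate is the mean speed in m/s. With f_stop (N) it stops when the force on the tool has changed by that much, and returns True; else False.
- move_joints(angles): joint-space move.
- gripper_open() and clamp(strength=None): open the fingers fully, or close them until they stop; strength is the grip in N (None keeps the last).
- sleep(seconds).
- ik(position, orientation): joint angles nearest the present ones, or None.
- observe(): the state.
- camera(name): name is "scene" or "top"; returns (picture, depth): 400x640x3 uint8, blue, green, red; 400x640 float32, m along the optical axis (not along the pixel's ray), 0 where there is no reading.
- calibration(name): a dict with "mtx" (3x3 intrinsics, pixels), "R" (3x3) and "t" (3): a world point X has camera coordinates R X + t. Camera axes: x right, y down, z forward; pixel columns grow to the right and rows downward; lengths in m; the calibration is good to about 2 mm. A picture is of the moment at which its call begins. calibration takes no time and is no camera call.
A pose or a line that the arm cannot do raises PlanningError and nothing moves.
- sign_off(): hands the job in; it is judged then, once.
Trained networks look in the newest picture that a camera, given by its name, has taken for a name from the list of things; names that differ only in an ending like _2 or _b are one class to them, and where a whole thing is asked for, a point or a joint stands for the part that bears it (a point fixed in the world has none). Each returns a list of dicts, best first, with "confidence" (0 to 1); they miss things now and then, are a little off and sometimes report something else, mostly with a low value. They report only what shows in the picture. A call takes as long as a camera call.
- trace(camera, query): "pixels" (400x640 bool, what is visible of it) and "box" ([left, top, right, bottom] in pixels, round what is visible of it).
The state is a dict: "time_s": time; "qpos": joint angles; "qd": joint speeds; "joint_torque": joint torques, N m; "tool_pos": TCP position; "tool_rot": TCP orientation; "contact_force": force on the tool from outside, world axes, zero at the start; "torque": the same for the moment, N m; "grip_width": opening from 0.0 (shut) to 1.0 (fully open); "grip_force": force on a finger pad.
Only numpy, scipy, OpenCV 4.12 (cv2) and the standard library are available. Lean on these libraries where they do the work, as an engineer would, in place of code of your own. Each camera call takes 0.05 s, during which the arm holds its last target. There are 200 camera calls.

### The job

Put the yellow multimeter away on charge: slide it, display end first and face up, under the clear roof of the empty blue charging bay until it is fully home against the stop at the back, sitting straight and flat on the bench, and let go of it. Leave the grey multimeter parked in the other bay as it is.

Things in the scene. Friction and masses are not known exactly. Their poses are not given: they have to be found in the camera images.
- yellow_meter: Yellow multimeter lying face up: a solid block 140 mm long, 62 mm wide (grasped across this), 36 mm tall, about 0.3 kg. Origin: on its underside at the middle of the display end (the end with the pale display). +x points out of that end, so the body runs 140 mm from the origin along -x; z up. A black meter of the same shape lies loose on the bench too: not wanted.
- free_bay: Empty bay, fixed: blue tunnel, clear roof, no floor (meters slide in on the bench). Inside 86 mm wide, 60 high, 75 deep; walls and roof 4 mm. Origin: on the bench, middle of the back stop's inner face; +x points into the bay, away from the robot; open mouth at x = -75 mm. A meter fully home has its display end at the origin, x axes alike, and its last 65 mm out of the mouth, where it can be held.
- grey_meter: Grey multimeter, same shape, size and axes as the yellow one, loose, parked in the other, identical bay. It stays where it is.

How it is judged:
By the outcome, as a careful person would: the job done as asked, in the order asked, and still so for the second after the job is handed in, with the robot touching nothing.
It also fails if it takes over 42 s, if anything falls off the work surface, if the arm or the gripper's body presses on something with over 40 N, if the wrist force passes 120 N, or if a joint passes its speed limit or range.

## Working session

There is one attempt and no reset: what is moved stays moved. The work goes in short steps, each a Python script; the robot and the scene stay as the last script left them, time stands still between calls to the robot, and variables do not carry over. Pictures are saved under pics/ and viewed, at most 10 in all, crops included, and the job is handed in when it is done.

```bash
mkdir -p pics; ls; cat > h.py <<'E'
import numpy as np, cv2
from cell import *
def cloud(name, depth):
    c=calibration(name); K=np.array(c["mtx"]);R=np.array(c["R"]);t=np.array(c["t"])
    v,u=np.mgrid[:400,:640]
    P=np.stack([(u-K[0,2])/K[0,0]*depth,(v-K[1,2])/K[1,1]*depth,depth],-1)
    return (P-t)@R
E
python3 - <<'E'
from h import *
for n in ("top","scene"):
    im,d=camera(n); cv2.imwrite(f"pics/{n}0.png",im); X=cloud(n,d)
    np.savez(f"{n}0.npz",im=im,d=d)
    print(n,calibration(n))
    for q in ("yellow_meter","free_bay","grey_meter"):
        for r in trace(n,q)[:3]:
            m=r["pixels"]&(d>0); p=X[m]
            print(q,round(r["confidence"],2),r["box"],m.sum(),np.percentile(p,[2,50,98],axis=0).round(3).tolist() if m.sum() else '')
            if m.sum():
                z=np.percentile(p[:,2],90); tp=p[abs(p[:,2]-z)<.004]
                print('  top z',z.round(4),len(tp),cv2.minAreaRect(tp[:,:2].astype(np.float32)*1000))
print(observe())
E
```

```text
cell.py
pics
top {'mtx': array([[440.96767959,   0.        , 324.52642271],
       [  0.        , 440.96767959, 193.99487766],
       [  0.        ,   0.        ,   1.        ]]), 'R': array([[-0.00598512, -0.9999199 ,  0.01115256],
       [-0.98991527,  0.00434598, -0.14159406],
       [ 0.14153425, -0.01188755, -0.98986198]]), 't': array([-0.00291014,  0.59465375,  1.01306427])}
yellow_meter 0.79 [180.5, 211.0, 215.1, 274.1] 1669 [[0.417, 0.265, 0.011], [0.482, 0.295, 0.036], [0.549, 0.33, 0.041]]
  top z 0.0394 1048 ((483.251953125, 298.770263671875), (138.1015625, 60.5373649597168), 4.564136981964111)
free_bay 0.87 [246.9, 171.2, 293.4, 216.1] 1494 [[0.549, 0.082, 0.034], [0.59, 0.127, 0.064], [0.642, 0.173, 0.068]]
  top z 0.0666 1005 ((586.69677734375, 128.3782958984375), (79.19302368164062, 93.12806701660156), 3.4790916442871094)
grey_meter 0.8 [360.7, 192.5, 390.2, 228.0] 848 [[0.518, -0.164, 0.0], [0.554, -0.127, 0.037], [0.59, -0.097, 0.042]]
  top z 0.04 486 ((554.962890625, -127.63157653808594), (72.80701446533203, 59.433837890625), 4.260141372680664)
grey_meter 0.17 [248
[... 1305 characters left out ...]
7)
{'time_s': 0.4, 'qpos': array([ 1.19200543e+00,  3.42129552e-01,  1.52424495e+00, -1.83264855e-05,
        1.27540932e+00, -1.46002541e-01]), 'qd': array([ 0.00060187, -0.00183196,  0.00034905,  0.00148174,  0.0015856 ,
        0.00015469]), 'joint_torque': array([-7.10249242e-04, -4.30713093e+01, -2.44197142e+01,  7.15502305e-02,
        5.00650832e-02, -5.58116335e-05]), 'tool_pos': array([0.1210787 , 0.51079368, 0.22662254]), 'tool_rot': array([-1.63284033e-05,  1.16128894e-01,  9.93234147e-01, -9.45875230e-05]), 'contact_force': array([-0.1278838 ,  0.20495435,  0.26020468]), 'torque': array([-0.0306557 ,  0.04891154,  0.00420988]), 'grip_force': 0.0, 'grip_width': 0.9964668755935822}
```

```bash
python3 - <<'E'
import cv2
im=cv2.imread("pics/top0.png"); cv2.imwrite("pics/t0c.png",cv2.resize(im[120:320,150:420],None,fx=2.9,fy=2.9,interpolation=cv2.INTER_CUBIC))
im=cv2.imread("pics/scene0.png"); cv2.imwrite("pics/s0c.png",cv2.resize(im[110:310,240:510],None,fx=2.9,fy=2.9,interpolation=cv2.INTER_CUBIC))
E
```

```text
(no output)
```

View pics/t0c.png

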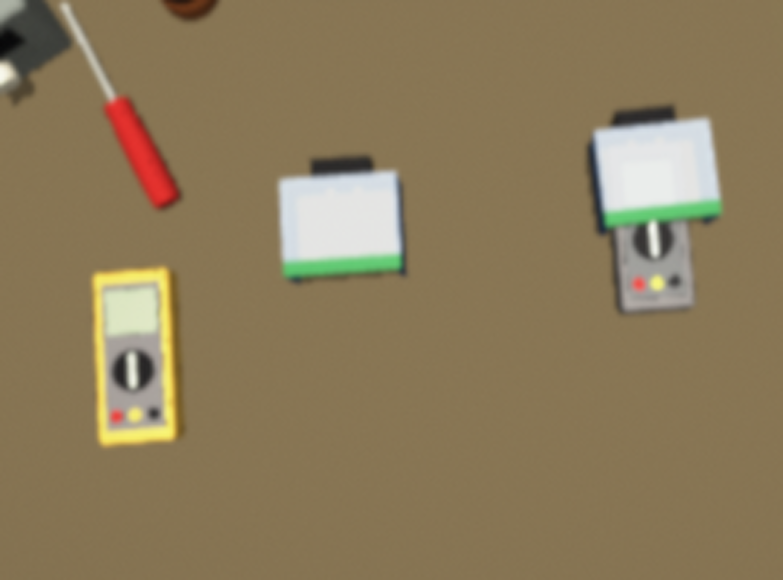

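View pics/s0c.png

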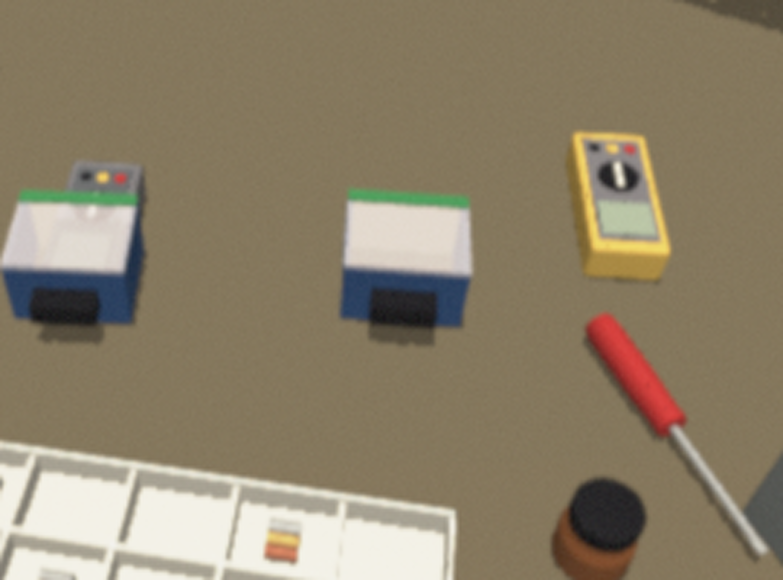

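The top view shows the yellow meter at crop (135,355) with its display end away from the robot. The empty bay is at (340,225), the grey meter is in the right-hand bay, and the bench between yellow and the bay is clear. The scene view agrees. Sizes match the given ones (138x60 and 94x79 mm), and both heights read about 3 mm high, in line with a small calibration bias.

```bash
cat >> h.py <<'E'
from scipy.spatial.transform import Rotation
def quat(yaw):
    c,s=np.cos(yaw),np.sin(yaw)
    q=Rotation.from_matrix(np.array([[-c,-s,0],[-s,c,0],[0,0,-1.]]).T.T).as_quat() if 0 else Rotation.from_matrix(np.column_stack([[-c,-s,0],[-s,c,0],[0,0,-1.]])).as_quat()
    return q[[3,0,1,2]]
def loc(o,yaw,x,z):  # point at local x of a frame at o
    return np.array([o[0]+x*np.cos(yaw),o[1]+x*np.sin(yaw),z])
YB=np.radians(3.75); BAY=loc((.5874,.1295),YB,.0355,0)
YM=np.radians(4.4); MET=loc((.4850,.2996),YM,.070,0)
G=-.113
E
sed -i 's/^    q=Rotation.* else /    q=/' h.py
python3 - <<'E'
from h import *
print(BAY,MET)
move_to(loc(MET,YM,G,.12),quat(YM))
movel(loc(MET,YM,G,.008),rate=.12,f_stop=15)
print(observe()["tool_pos"])
clamp(25); o=observe(); print(o["grip_width"],o["grip_force"],o["contact_force"],o["time_s"])
# slide on the bench to in front of the mouth
p=loc(BAY,YB,-.10+G,.008)
movel(p,rate=.1,rot=quat(YB))
o=observe(); print(o["tool_pos"],p,o["contact_force"],o["time_s"])
im,d=camera("top"); X=cloud("top",d); cv2.imwrite("pics/t1.png",cv2.resize(im[120:320,150:420],None,fx=2.9,fy=2.9))
for q in ("yellow_meter","free_bay"):
    r=trace("top",q)[0]; m=r["pixels"]&(d>0); t=X[m]; z=np.percentile(t[:,2],80); t=t[abs(t[:,2]-z)<.004]
    print(q,r["confidence"],r["box"],z,cv2.minAreaRect(t[:,:2].astype(np.float32)*1000))
E
```

```text
[0.62282399 0.13182181 0.        ] [0.55479369 0.30497033 0.        ]
[0.44257713 0.29663374 0.00865272]
0.6728309992232288 24.963465929031372 [-0.20433821  0.24315924  2.01420209] 3.55
[0.4098856  0.11686173 0.00818104] [0.41028004 0.11789094 0.008     ] [1.06142895 0.34132627 6.28037512] 5.5083
yellow_meter 0.94 [258.2, 224.0, 288.5, 256.5] 0.03825352362559239 ((489.2610168457031, 121.72491455078125), (62.28736114501953, 60.42030715942383), 5.811749458312988)
free_bay 0.8 [246.5, 167.9, 291.9, 214.5] 0.06550915443160615 ((586.3697509765625, 129.37953186035156), (79.42377471923828, 94.33478546142578), 3.505828380584717)
```

View pics/t1.png

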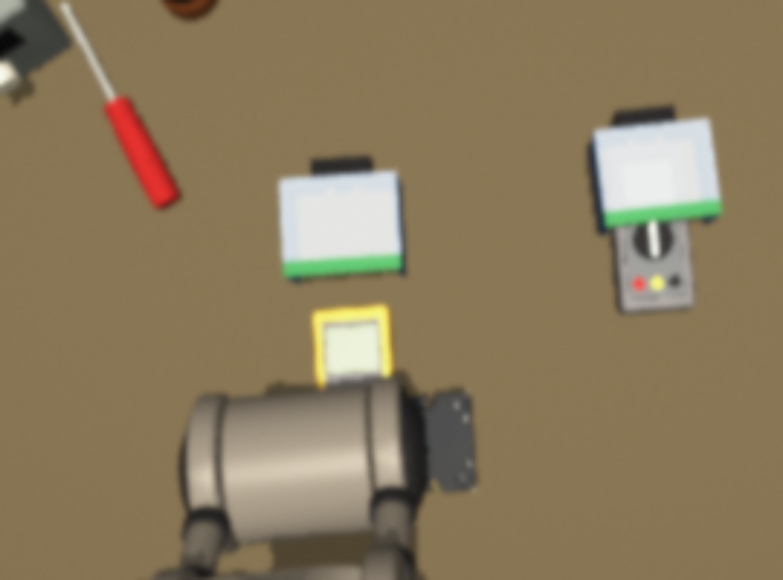

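The yellow meter now sits at (352,345), in line with the mouth of the free bay and straight. The grey meter hasn't moved. Next I'll slide it in and stop on contact.

```bash
python3 - <<'E'
from h import *
q=quat(YB)
print(movel(loc(BAY,YB,-.018+G,.008),rate=.06,f_stop=15), observe()["contact_force"])
hit=movel(loc(BAY,YB,.015+G,.008),rate=.02,f_stop=10)
o=observe(); p=o["tool_pos"]
print("hit",hit,p,"local x",(p-BAY)@[np.cos(YB),np.sin(YB),0]-G,o["contact_force"],o["torque"],o["time_s"])
clamp(4); gripper_open()
movel(observe()["tool_pos"]+[0,0,.12],rate=.15)
p=observe()["tool_pos"]
move_to(loc(BAY,YB,-.30,.16),quat(YB))
print(observe()["time_s"])
for n in ("top","scene"):
    im,d=camera(n); X=cloud(n,d); np.savez(f"{n}2.npz",im=im,d=d)
    a=im[150:280,230:410] if n=="top" else im[130:250,240:440]
    cv2.imwrite(f"pics/{n}2.png",cv2.resize(a,None,fx=4,fy=4,interpolation=cv2.INTER_CUBIC))
    for k in ("yellow_meter","free_bay","grey_meter"):
        for r in trace(n,k)[:1]:
            m=r["pixels"]&(d>0); t=X[m]; z=np.percentile(t[:,2],80); t=t[abs(t[:,2]-z)<.004]
            print(n,k,round(r["confidence"],2),r["box"],z.round(4),cv2.minAreaRect(t[:,:2].astype(np.float32)*1000))
E
```

```text
True [-1.6570876  -0.18458542  5.38305802]
hit True [0.5107359  0.12378806 0.00817328] local x 0.0006264602321217894 [-1.75216934 -0.28478508  4.89216356] [0.14791282 0.00499439 0.06708819] 10.3667
13.0083
top yellow_meter 0.83 [254.4, 211.0, 286.8, 243.8] 0.0388 ((516.015625, 122.78360748291016), (67.44828033447266, 59.85345458984375), 4.061241149902344)
top free_bay 0.68 [248.9, 172.4, 293.0, 217.5] 0.0655 ((586.7015991210938, 129.21282958984375), (79.37600708007812, 93.83876037597656), 3.6753687858581543)
top grey_meter 0.84 [360.1, 193.5, 390.5, 225.4] 0.0389 ((554.8896484375, -127.50432586669922), (72.47809600830078, 60.09773254394531), 4.40853214263916)
scene free_bay 0.86 [358.5, 172.2, 403.0, 222.2] 0.0654 ((587.6694946289062, 130.68270874023438), (82.12344360351562, 93.9840087890625), 3.510204315185547)
scene grey_meter 0.52 [265.3, 162.2, 289.8, 182.3] 0.0383 ((539.734619140625, -127.25572967529297), (39.01350021362305, 60.0745849609375), 5.038033485412598)
```

View pics/top2.png

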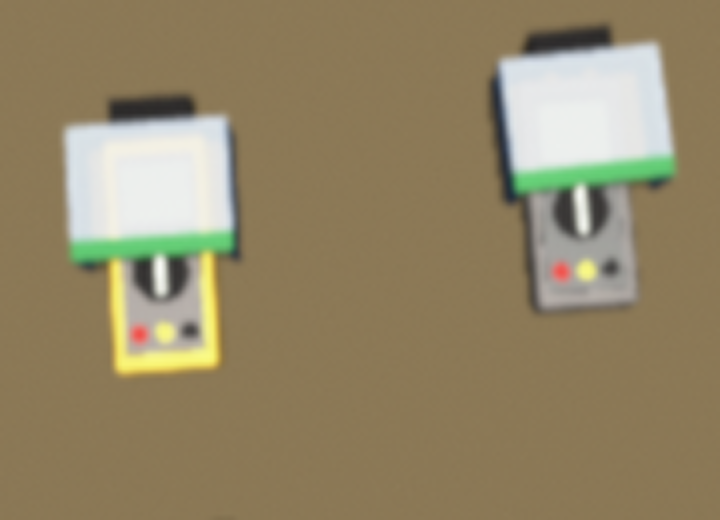

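View pics/scene2.png

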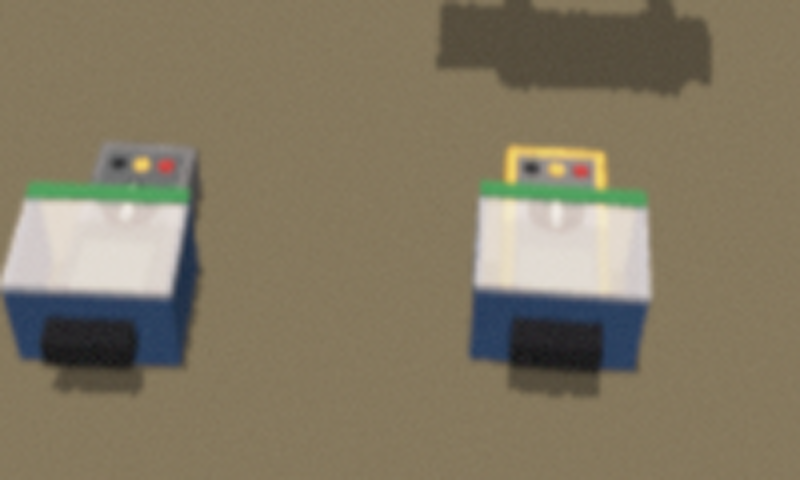

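The yellow meter's tail sticks out of the free bay at (165,315), straight and face up. The tail measures about 140 mm from the stop, so it looks home, and grey hasn't moved. I'll confirm with a gentle push on the tail using closed fingers.

```bash
python3 - <<'E'
from h import *
u=[np.cos(YB),np.sin(YB),0]
L=lambda:(round(float((observe()["tool_pos"]-BAY)@u),4),observe()["contact_force"].round(1).tolist())
# centre line of the meter as measured by the top camera: bay axis shifted in y
dy=.1228-(BAY[1]+(.516-BAY[0])*np.tan(YB)); print("dy",dy)
B=BAY+[0,dy+.0008,0]
clamp(10)
movel(loc(B,YB,-.185,.10),rate=.2); movel(loc(B,YB,-.185,.013),rate=.12); print(L())
h=movel(loc(B,YB,-.135,.013),rate=.02,f_stop=4); print(h,L())
h=movel(loc(B,YB,-.130,.013),rate=.015,f_stop=15); print(h,L())
h=movel(loc(B,YB,-.190,.013),rate=.1); movel(loc(B,YB,-.20,.15),rate=.2); gripper_open()
move_to(loc(BAY,YB,-.30,.16),quat(YB)); print(observe()["time_s"])
im,d=camera("top"); X=cloud("top",d)
cv2.imwrite("pics/top3.png",cv2.resize(im[150:280,230:410],None,fx=4,fy=4,interpolation=cv2.INTER_CUBIC))
for k in ("yellow_meter","free_bay","grey_meter"):
    r=trace("top",k)[0]; m=r["pixels"]&(d>0); t=X[m]; z=np.percentile(t[:,2],80); t=t[abs(t[:,2]-z)<.004]
    print(k,z.round(4),cv2.minAreaRect(t[:,:2].astype(np.float32)*1000), t[:,0].min())
E
```

```text
dy -0.0020201967549919736
(-0.1847, [0.4, -0.1, 0.3])
True (-0.1517, [-0.1, -0.2, -0.0])
True (-0.1518, [-0.5, -0.5, -0.4])
21.9667
yellow_meter 0.0387 ((516.1873168945312, 123.38859558105469), (66.96589660644531, 61.25265884399414), 3.2096657752990723) 0.4814338148624165
free_bay 0.0657 ((586.6647338867188, 129.34910583496094), (79.40189361572266, 94.11996459960938), 3.61873197555542) 0.5450624093444262
grey_meter 0.0389 ((554.6387939453125, -127.07933807373047), (72.43331909179688, 60.86466979980469), 5.841623306274414) 0.5177959984910475
```

View pics/top3.png

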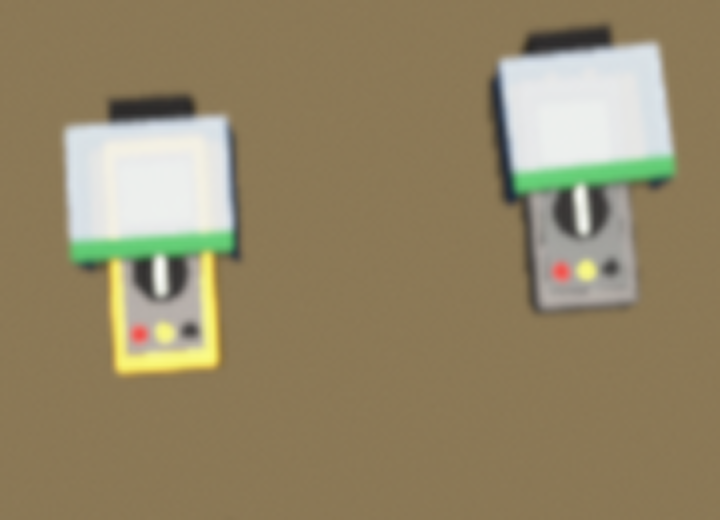

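The tail stayed put under a 15 N push, far above bench friction, so the meter is against the stop. The picture shows it straight at (165,315), with the grey one unchanged.

```bash
python3 -c "
from cell import *
print(sign_off())"
```

```text
the job is handed in; nothing more can be done
None
```

The yellow multimeter is home against the stop in the free charging bay, face up, straight and released; the grey one was not moved, and I handed the job in at about 22 s.

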